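Clear, close and pin the clamshell filter cell

TASK

Clear the stopper and the rubber offcut off the lower half of the open filter cell into the waste box, then fold the upper half down and push the locating pin from its stand through the hole in the upper half and on into the lower half. The upper half is sprung and will not stay fully shut by itself: press down on the pin until the two halves are fully shut, and finish while still holding it pressed like that, without letting go. Leave the other things on the bench where they are.

Things in the scene. Friction and masses are not known exactly. Their poses are not given: they have to be found in the camera images.
- cell: Lower half of the clamshell filter cell, fixed: aluminium block 170 (x) x 150 (y) x 40 mm high. Origin: centre of its underside. Hinge along y at x = +70 mm, 41 mm up; pin hole in its top at x = -65 mm, y = 0. Two 10 mm rubber-tipped spring lifters at x = -65 mm, y = +-62 mm rise 8 to 9 mm above its top
- cell_hole (a point): Centre of the mouth of the pin hole in the lower half's top face, 40 mm above the bench; the hole is 12.5 mm wide and 30 mm deep (blind), with a 2 mm chamfer. Axes as cell
- cell_hinge (a point): Middle of the hinge line, which runs along this frame's y; axes as cell
- lid (a joint): Hinge angle of the cell's upper half, rad: 0 fully shut, 1.8 its open stop. Starts open, leaning back past upright; brought forward below about 1.5 it sinks by itself on its damped hinge in about 1 s and rests on the lifters about 0.06 ajar. 6 to 7 N down on the pin's collar at the hole shuts it fully against a hard stop; let go, it springs back to 0.06
- lid_edge (a point): Middle of the upper half's free edge, halfway through its thickness. The upper half is a white slab, 155 mm from hinge to free edge, 150 mm wide, 12 mm thick (16 mm where an aluminium plate covers the middle of its outer side), 0.3 kg. x points from the edge to the hinge, z out of its outer side (up when shut)
- lid_hole (a point): Centre of the 12.5 mm pin hole on the upper half's outer face, 135 mm from the hinge; straight above cell_hole when shut. Axes as lid_edge
- pin: Loose locating pin, 80 g, upright in its stand. Origin: centre of its lower end, z up along it. Steel shank 10 mm across, 36 mm long, chamfered end; steel collar 34 mm across from 36 to 42 mm; black round knob 22 mm across from 42 to 70 mm. Home in the shut cell its collar lies on the upper half and its end is about 22 mm down in the lower half's hole
- stand: White block 70 x 70 x 45 mm high, fixed, with a 12.5 mm hole in the middle of its top that holds the pin: the collar rests on the block. Origin: centre of its underside
- waste: Waste box, fixed: grey, open-topped, 160 x 160 x 85 mm high, walls 4 mm. Origin: centre of its underside
- stopper: Used black rubber stopper lying loose upright on the lower half: a tapered plug 25 mm across at its foot, 21 mm at its top, 24 mm high, 20 g. Origin: centre of its foot
- offcut: Black rubber block offcut lying loose on the lower half: 22 (x) x 30 (y) x 22 mm high, 20 g. Origin: centre of its underside; at the start its x lies roughly along the cell's x
- bottle: Bystander, loose, to be left alone: a labelled amber bottle, 60 mm across, 130 mm tall. Origin: centre of its underside
- beaker: Bystander, loose, to be left alone: a glass beaker, 70 mm across, 85 mm tall. Origin: centre of its underside
- papercup: Bystander, loose, to be left alone: a white paper cup, 68 mm across, 75 mm tall. Origin: centre of its underside
- tape: Bystander, loose, to be left alone: a roll of clear tape lying flat, 60 mm across, 20 mm high. Origin: centre of its underside
- jar: Bystander, loose, to be left alone: a small glass jar with a white cap, 48 mm across, 55 mm tall. Origin: centre of its underside
- dish: Bystander, loose, to be left alone: a closed clear glass petri dish lying flat, 60 mm across, 18 mm high. Origin: centre of its underside

How it is judged:
By the outcome, as a careful person would: the job done as asked, in the order asked, and still so for the second after the job is handed in, while the arm keeps its last pose, push and grip.
It also fails if it takes over 72 s, if anything falls off the work surface, if the arm or the gripper's body presses on something with over 40 N, if the wrist force passes 120 N, or if a joint passes its speed limit or range.

ROBOT

A 7-joint arm with a two-finger parallel gripper is mounted at the origin on the work surface. World frame = base frame: x ahead of the robot, y to its left, z up, the work surface at z = 0. Lengths are in m, angles in rad, forces in N, time in s.
With the tool pointing down it reaches from about 0.425 to 0.95 m from the base axis. Payload 16.7 kg.
Tool frame: the origin (TCP) lies midway between the tips of the shut fingers; the grasp point (between the pads) lies 19 mm behind it; z points along the fingers, y is the line along which they close (so a half turn about z gives the same grasp; the last joint's range is limited). The gripper opens to 94 mm and grips with 3 to 60 N. Pads are 16 mm wide; open, the fingers measure 119 mm over their backs; the gripper's body (75 mm by 177 mm) begins 78 mm behind the grasp point.
Start: joints at [-1.312, 0.426, 0.074, 1.606, -0.034, 1.111, -0.067], TCP at [0.268, 0.619, 0.205] pointing down, gripper open.
Joint ranges: [-2.85, 2.85], [-0.5, 2.14], [-1.23, 1.37], [0.21, 2.46], [-1.02, 4.16], [0.16, 2.05], [-2.73, 2.73]. Speed limits (rad/s): [1.89, 1.89, 2.39, 2.39, 3.01, 3.01, 3.01].

INTERFACE

Orientations are given as a 3x3 rotation matrix whose columns are the frame's x, y, z axes.
In Python, from cell import observe, camera, hand_in gives the robot as it stands.
- The arm moves only by the tool carry_out, never from a script. Its argument "steps" is text: rows parted by semicolons, each of 6 numbers parted by spaces: the shift along the tool's x, y, z in units of 25 mm (1.0 is 25 mm), then the turn, a rotation vector about the tool's x, y, z in units of 6 degrees (1.0 is 6 degrees). In form: dx dy dz rx ry rz; .... A call has 1 to 8 rows; each row shifts and turns the commanded pose from where the row before left it, along the tool's axes as they then stand; what a row does not reach is not made up. A row lasts 1/12 s, in which the tool goes at most 41.7 mm and 7.16 degrees, less where a joint would pass 70% of its speed; a pose out of reach is approached as far as the arm can. A call is refused whole if a number of a shift passes 1 or a number of a turn 1, either way. A call with a gripper value outside its range is refused whole. "jaw" is the opening, from -1 (shut) to 1 (fully open), set as the call begins (left out, the last holds). The fingers move at their own pace and stop on an object; the grip force is fixed at half the most. Time passes only in rows, so rows that do not move let the fingers close. It gives the time, the measured TCP pose, the force, the opening and the grip force at its end, in the units of the state.
- observe(): the state, without advancing time (a new reading comes with each control period).
- camera(name): name is "side" or "top"; returns a dict with "frame" (480x640x3 uint8, blue, green, red), "z_map" (480x640 float32, m along the optical axis (not along the pixel's ray), 0 where there is no reading), "fx", "fy", "cx", "cy" (pixels), "R" (3x3) and "t" (3): a world point X has camera coordinates R X + t. Camera axes: x right, y down, z forward; pixel columns grow to the right and rows downward; lengths in m; the calibration is good to about 2 mm. A picture is of the moment at which its call begins.
- hand_in(): hands the job in; it is judged then, once.
The state is a dict: "time_s": time; "q": joint angles; "qd": joint speeds; "joint_efforts": joint torques, N m; "position": TCP position; "orientation": TCP orientation; "contact_force": force on the tool from outside, world axes, zero at the start; "wrist_torque": the same for the moment, N m; "grip_width": finger opening in m; "gripper_force": force on a finger pad.
Only numpy, scipy, OpenCV 4.12 (cv2) and the standard library are available. Lean on these libraries where they do the work, as an engineer would, in place of code of your own. Each camera call takes 0.05 s, during which the arm holds its last target. There are 200 camera calls.

## Working session

There is one attempt and no reset: what is moved stays moved. The work goes in short steps, Python scripts to look and compute and a tool call to move; the robot and the scene stay as the last step left them, time stands still between calls to the robot, and variables do not carry over. Pictures are saved under pics/ and viewed, at most 10 in all, crops included, and the job is handed in when it is done.

Besides the shell and the picture viewer there is one more tool, called by a JSON object that holds its "fn" and its "kwargs", one argument or row to a line. carry_out: Moves the arm, as the interface text tells. Its arguments: {"type":"object","properties":{"steps":{"type":"string"},"jaw":{"type":"number"}},"required":["steps"]}

```bash
mkdir -p pics; python3 - <<'E'
from cell import observe,camera
import cv2,numpy as np,pickle
s=observe();print(s)
for n in("side","top"):
    c=camera(n);pickle.dump(c,open(n+'.pkl','wb'));cv2.imwrite(f'pics/{n}0.png',c['frame']);print(n,c['fx'],c['cx'],c['cy'],np.round(c['R'],3).tolist(),c['t'], -c['R'].T@c['t'])
E
```

```text
{'time_s': 0.0, 'q': array([-1.31150423,  0.42674022,  0.07386014,  1.60658817, -0.03410329,
        1.11077328, -0.06709159]), 'qd': array([ 7.86974694e-04,  2.21005140e-04,  4.45696362e-05,  6.19077103e-04,
       -1.38299224e-03, -1.86125052e-04,  9.58300095e-04]), 'joint_efforts': array([ 1.11568708e-03, -9.35826516e+01,  3.66777420e+00, -4.54175448e+01,
       -4.87059541e-02,  2.05159688e-02,  1.33909402e-04]), 'position': array([0.26817791, 0.61898119, 0.20477871]), 'orientation': array([[-9.17588708e-01,  3.97530873e-01, -4.09028546e-04],
       [ 3.97531073e-01,  9.17587954e-01, -1.18042668e-03],
       [-9.39363804e-05, -1.24574775e-03, -9.99999220e-01]]), 'contact_force': array([-0.68818997,  0.16166647,  0.25683887]), 'wrist_torque': array([ 0.04734546,  0.0100454 , -0.02803758]), 'gripper_force': 0.0, 'grip_width': 0.09401683249297908}
side 560.7485988325521 325.5024659917332 247.1814089201429 [[0.959, -0.281, -0.019], [-0.181, -0.563, -0.806], [0.216, 0.777, -0.591]] [-0.51213549  0.1460268   0.83077276] [ 0.33829184 -0.70760934  0.59886361]
top 579.0386281831653 321.5527640702079 229.75222753818977 [[0.014, -1.0, 0.016], [-0.99, -0.016, -0.137], [0.138, -0.014, -0.99]] [-0.00949278  0.54293759  0.92599952] [0.41043165 0.01195422 0.99184142]
```

View pics/top0.png

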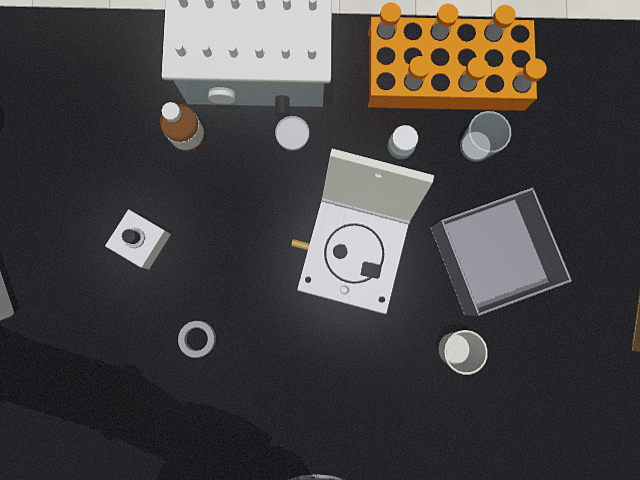

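View pics/side0.png

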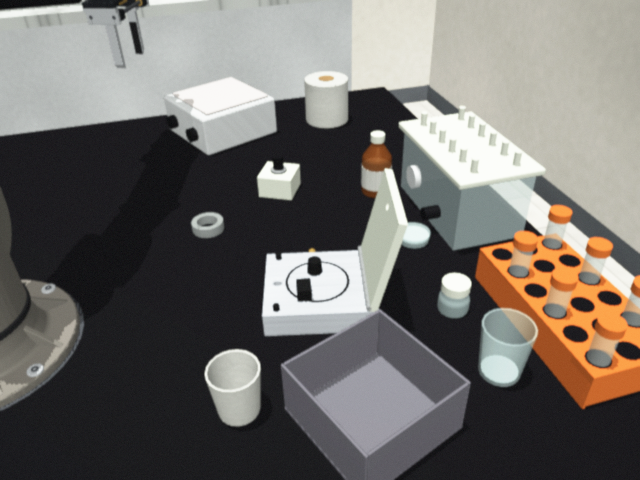

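Top view: the stopper is at (340,251), the offcut at (370,270), the cell hole at (345,290), the pin knob at (131,237) and the waste box near (505,250). The lid edge runs (332,150)-(433,177). The side view agrees: stopper (315,266), offcut (304,290), pin (279,167).

```bash
cat > h.py <<'E'
import numpy as np,cv2,pickle
def ray(c,u,v,z):
    d=c['R'].T@np.array([(u-c['cx'])/c['fx'],(v-c['cy'])/c['fy'],1]); o=-c['R'].T@c['t']
    return o+d*(z-o[2])/d[2]
def tri(c1,p1,c2,p2):
    A=[];b=[]
    for c,(u,v) in((c1,p1),(c2,p2)):
        d=c['R'].T@np.array([(u-c['cx'])/c['fx'],(v-c['cy'])/c['fy'],1]);d/=np.linalg.norm(d)
        P=np.eye(3)-np.outer(d,d);A.append(P);b.append(P@(-c['R'].T@c['t']))
    return np.linalg.lstsq(np.vstack(A),np.hstack(b),rcond=None)[0]
def blobs(mask,roi,amin=20):
    x0,y0,x1,y1=roi;m=np.zeros_like(mask);m[y0:y1,x0:x1]=mask[y0:y1,x0:x1]
    n,l,s,ce=cv2.connectedComponentsWithStats(m);out=[]
    for i in range(1,n):
        if s[i,4]>=amin: out.append((ce[i].round(1).tolist(),s[i].tolist(),[np.round(v,1).tolist() if not np.isscalar(v) else round(v,1) for v in cv2.minAreaRect(np.argwhere(l==i)[:,::-1].astype(np.float32))]))
    return out
E
python3 - <<'E'
from h import *
np.set_printoptions(precision=4,suppress=True)
T=pickle.load(open('top.pkl','rb'));S=pickle.load(open('side.pkl','rb'))
g=T['frame'].max(2)
print('dark on cell');[print(b) for b in blobs((g<70).astype(np.uint8),(303,215,400,305),12)]
print('white cell');w=(g>150).astype(np.uint8)
[print(b) for b in blobs(w,(280,205,420,320),500)]
print('stand');[print(b) for b in blobs(w,(95,200,180,280),200)]
print('knob');[print(b) for b in blobs((g<80).astype(np.uint8),(118,225,148,250),20)]
for n,p,z in[('stopper',(340,251),.064),('offcut',(370,269),.062),('hole',(345,290),.04),('lift1',(308,280),.048),('lift2',(381,299),.048),('waste a',(532,189),.085),('b',(570,281),.085),('c',(478,314),.085),('d',(432,228),.085)]:
    print(n,ray(T,*p,z))
print('lid corners',tri(T,(332,150),S,(388,173)),tri(T,(433,178),S,(406,204)))
print('tri st',tri(T,(340,248),S,(315,261)),'pin',tri(T,(130,235),S,(279,162)))
cv2.imwrite('pics/crop.png',np.hstack([cv2.resize(T['frame'][200:320,285:415],None,fx=3,fy=3,interpolation=2),cv2.resize(T['frame'][195:275,95:180],(382,360),interpolation=2)]))
E
```

```text
dark on cell
([308.0, 225.8], [303, 215, 14, 28, 226], [[309.5, 228.5], [27.0, 13.0], 90.0])
([332.1, 252.1], [325, 225, 25, 56, 76], [[335.4, 251.4], [21.4, 55.4], 6.2])
([374.1, 251.8], [351, 224, 33, 58, 110], [[369.5, 250.3], [58.2, 27.4], 80.0])
([340.9, 254.9], [334, 249, 13, 10, 24], [[340.9, 254.2], [6.6, 13.0], 71.6])
([304.1, 255.7], [303, 250, 4, 15, 30], [[304.5, 257.0], [14.0, 3.0], 90.0])
([395.9, 289.8], [389, 263, 11, 42, 237], [[394.0, 283.5], [41.0, 10.0], 90.0])
([307.9, 279.4], [306, 278, 5, 4, 19], [[308.0, 279.5], [3.0, 4.0], 90.0])
([315.4, 299.8], [303, 293, 45, 12, 202], [[325.0, 298.5], [44.0, 11.0], 0.0])
([381.7, 299.3], [379, 297, 6, 5, 21], [[381.5, 299.0], [4.0, 5.0], 90.0])
white cell
([355.6, 253.1], [292, 205, 127, 109, 6257], [[349.1, 245.1], [112.3, 113.2], 15.1])
([353.5, 251.8], [326, 226, 56, 56, 2061], [[353.5, 253.0], [54.4, 54.4], 45.0])
stand
([134.8, 238.3], [105, 210, 59, 57, 1590], [[134.4, 237.9], [42.5, 44.6], 32.2])
knob
([130.5, 236.4], [122, 230, 18, 14, 195], [[130.5, 236.5], [13.0, 17.0], 90.0])
stopper [ 0.5053 -0.0312  0.064 ]
offcut [ 0.4771 -0.0799  0.062 ]
hole [ 0.4437 -0.0411  0.04  ]
lift1 [0.4588 0.0196 0.048 ]
lift2 [ 0.4298 -0.0992  0.048 ]
waste a [ 0.6079 -0.3379  0.085 ]
b [ 0.4613 -0.3926  0.085 ]
c [ 0.4079 -0.2461  0.085 ]
d [ 0.542 -0.176  0.085]
lid corners [ 0.6352 -0.012   0.1867] [ 0.5959 -0.1516  0.2195]
tri st [ 0.5096 -0.0311  0.0615] pin [0.526  0.3066 0.0644]
```

View pics/crop.png

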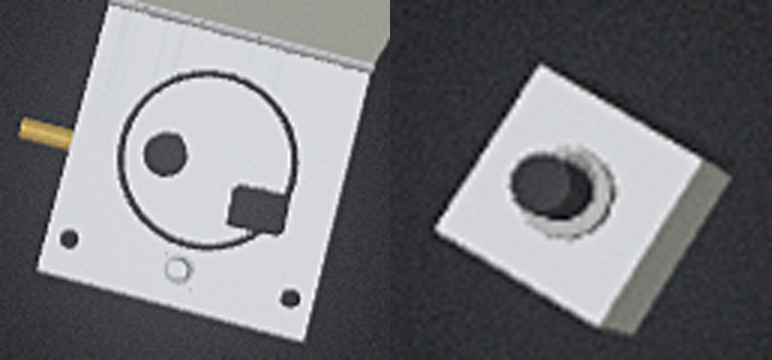

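The crop shows the stopper round at (340,251) px, the offcut at (371,270), the cell hole at (345,290) and the stand's four corners. The cell yaw is about -13.7°, and the lifters measure 122 mm apart (124 nominal).

```bash
cat >> h.py <<'E'
from scipy.spatial.transform import Rotation as Ro
def plan(pos,yaw_y=None):
    "rotvec units (tool) to reach closing axis yaw_y (deg), then shift units in the turned tool frame"
    from cell import observe
    s=observe();R=s['orientation'];rv=np.zeros(3);G=R
    if yaw_y is not None:
        a=np.radians(yaw_y);y=np.array([np.cos(a),np.sin(a),0]);z=np.array([0,0,-1.]);G=np.c_[np.cross(y,z),y,z]
        rv=Ro.from_matrix(R.T@G).as_rotvec(degrees=True)/6
    print('t',round(s['time_s'],2),'pos',s['position'].round(4),'turn',rv.round(2),'shift',(G.T@(np.array(pos)-s['position'])/.025).round(2),'F',s['contact_force'].round(1),'w',round(s['grip_width'],4))
E
python3 - <<'E'
from h import *
T=pickle.load(open('top.pkl','rb'))
print('stand',np.mean([ray(T,*p,.045) for p in[(128.4,209.4),(164,230.1),(141.8,267.9),(105,246.6)]],0),'knobtop',ray(T,128.5,235.5,.079))
print(ray(T,370.5,267.5,.062))
plan((.505,-.031,.10),76.3)
E
```

```text
stand [0.52278539 0.30460647 0.045     ] knobtop [0.52319328 0.30430282 0.079     ]
[ 0.47957038 -0.08065628  0.062     ]
t 0.1 pos [0.2682 0.619  0.2048] turn [-0.01  0.   -1.62] shift [-15.36 -23.02   4.19] F [ 0.  -0.5 -0.2] w 0.0941
```

{"fn": "carry_out", "kwargs": {
  "steps": "0 0 0 0 0 -0.81;0 0 0 0 0 -0.81;-0.67 -1 0 0 0 0;-0.67 -1 0 0 0 0;-0.67 -1 0 0 0 0;-0.67 -1 0 0 0 0;-0.67 -1 0 0 0 0;-0.67 -1 0 0 0 0",
  "jaw": -0.15
}}

```text
time_s: 0.77
position: [0.3306, 0.4482, 0.2052]
orientation: [[-0.972, 0.237, -0.0], [0.237, 0.972, -0.0], [0.0, -0.001, -1.0]]
contact_force: [0.1, 0.4, -0.1]
grip_width: 0.0443
gripper_force: 0.0
```

{"fn": "carry_out", "kwargs": {
  "steps": "-0.67 -1 0 0 0 0;-0.67 -1 0 0 0 0;-0.67 -1 0 0 0 0;-0.67 -1 0 0 0 0;-0.67 -1 0 0 0 0;-0.67 -1 0 0 0 0;-0.67 -1 0 0 0 0;-0.67 -1 0 0 0 0"
}}

```text
time_s: 1.43
position: [0.4133, 0.2222, 0.2054]
orientation: [[-0.972, 0.237, -0.0], [0.237, 0.972, -0.0], [0.0, -0.0, -1.0]]
contact_force: [0.2, 0.1, 0.3]
grip_width: 0.0403
gripper_force: 0.0
```

{"fn": "carry_out", "kwargs": {
  "steps": "-0.67 -1 0 0 0 0;-0.67 -1 0 0 0 0;-0.67 -1 0 0 0 0;-0.67 -1 0.5 0 0 0;-0.67 -1 0.7 0 0 0;-0.67 -1 1 0 0 0;-0.67 -1 1 0 0 0;0 0 1 0 0 0"
}}

```text
time_s: 2.1
position: [0.487, 0.0208, 0.0998]
orientation: [[-0.97, 0.242, 0.002], [0.242, 0.97, -0.002], [-0.002, -0.001, -1.0]]
contact_force: [-0.1, 0.6, -0.5]
grip_width: 0.0399
gripper_force: 0.0
```

```bash
python3 - <<'E'
from h import *
plan((.505,-.031,.043),76.3)
from cell import camera
c=camera('side');cv2.imwrite('pics/s1.png',cv2.resize(c['frame'][150:350,200:440],None,fx=3,fy=3))
E
```

```text
t 2.1 pos [0.487  0.0208 0.0998] turn [-0.01  0.02 -0.05] shift [-1.19 -1.84  2.27] F [-0.1  0.6 -0.5] w 0.0399
```

View pics/s1.png

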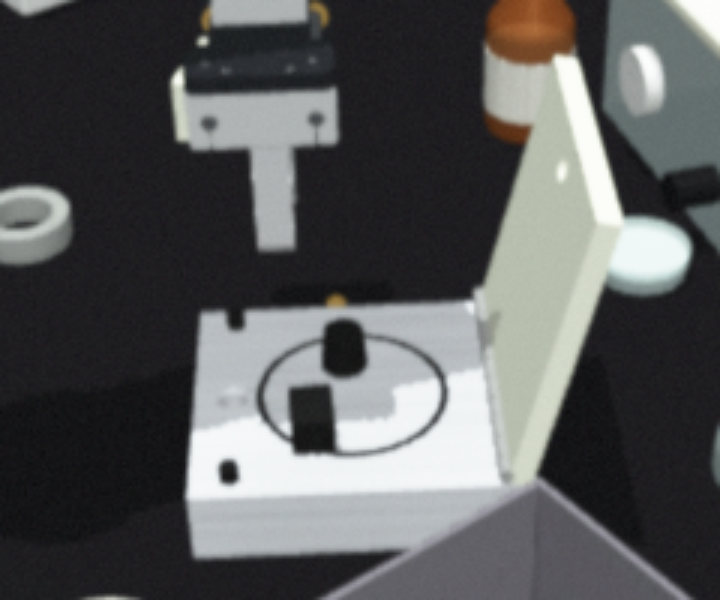

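The view shows the gripper short of and above the stopper (345,347 in the crop), as the row count implies. The path is clear.

{"fn": "carry_out", "kwargs": {
  "steps": "-0.6 -0.92 0 0 0 0;-0.59 -0.92 0 0 0 0;0 0 0 0 0 0;0 0 0.75 0 0 0;0 0 0.75 0 0 0;0 0 0.75 0 0 0;0 0 0 0 0 0"
}}

```text
time_s: 2.73
position: [0.5019, -0.0248, 0.0422]
orientation: [[-0.972, 0.236, -0.004], [0.236, 0.972, -0.0], [0.004, -0.001, -1.0]]
contact_force: [-1.3, 0.1, -0.3]
grip_width: 0.0397
gripper_force: 0.0
```

```bash
python3 - <<'E'
from h import *
plan((.505,-.031,.043),76.3)
from cell import camera
c=camera('side');cv2.imwrite('pics/s2.png',cv2.resize(c['frame'][200:350,240:400],None,fx=4,fy=4))
E
```

```text
t 2.73 pos [ 0.5019 -0.0248  0.0422] turn [-0.01 -0.04  0.01] shift [-0.18 -0.21 -0.03] F [-1.3  0.1 -0.3] w 0.0397
```

View pics/s2.png

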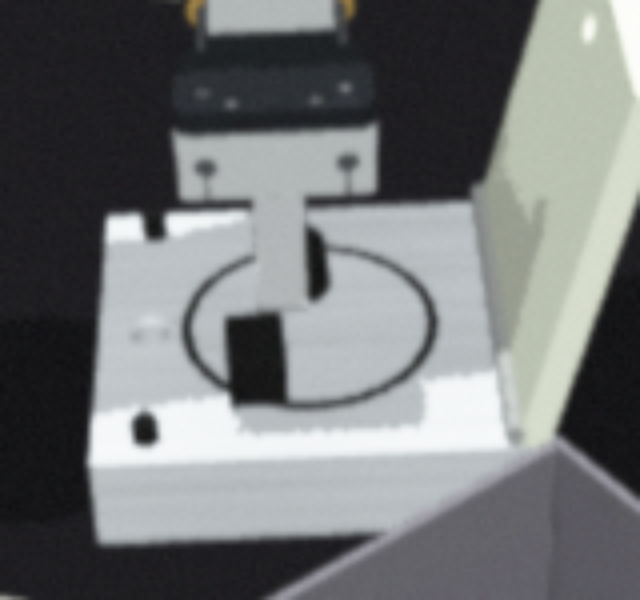

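The fingers straddle the stopper, about 5 mm short in x (finger at 280 in the crop, stopper at 315). I'll nudge, close and lift.

{"fn": "carry_out", "kwargs": {
  "steps": "-0.25 -0.15 0 0 0 0;0 0 0 0 0 0"
}}

```text
time_s: 2.95
position: [0.5105, -0.0313, 0.0457]
orientation: [[-0.972, 0.237, 0.002], [0.237, 0.972, 0.0], [-0.002, 0.001, -1.0]]
contact_force: [-0.1, 0.1, 1.4]
grip_width: 0.0399
gripper_force: 0.0
```

{"fn": "carry_out", "kwargs": {
  "steps": "0 0 0 0 0 0;0 0 0 0 0 0;0 0 0 0 0 0;0 0 0 0 0 0;0 0 -0.5 0 0 0;0 0 -1 0 0 0;0 0 -1 0 0 0;0 0 -1 0 0 0",
  "jaw": -1
}}

```text
time_s: 3.62
position: [0.5084, -0.0311, 0.1327]
orientation: [[-0.971, 0.237, -0.001], [0.237, 0.971, -0.0], [0.001, -0.001, -1.0]]
contact_force: [0.5, -0.1, 0.1]
grip_width: 0.0226
gripper_force: 29.9
```

```bash
python3 - <<'E'
from h import *
plan((.505,-.288,.15))
E
```

```text
t 3.62 pos [ 0.5084 -0.0311  0.1327] turn [0. 0. 0.] shift [ -2.3  -10.02  -0.69] F [ 0.5 -0.1  0.1] w 0.0226
```

{"fn": "carry_out", "kwargs": {
  "steps": "0 -1 -0.7 0 0 0;0 -1 0 0 0 0;0 -1 0 0 0 0;0 -1 0 0 0 0;0 -1 0 0 0 0;-0.4 -1 0 0 0 0;-0.4 -1 0 0 0 0;-0.4 -1 0 0 0 0"
}}

```text
time_s: 4.28
position: [0.4905, -0.2334, 0.1495]
orientation: [[-0.972, 0.237, 0.0], [0.237, 0.972, 0.0], [-0.0, 0.0, -1.0]]
contact_force: [-1.0, -0.9, -0.9]
grip_width: 0.0223
gripper_force: 29.9
```

{"fn": "carry_out", "kwargs": {
  "steps": "-0.4 -1 0 0 0 0;-0.4 -1 0 0 0 0;-0.3 0 0 0 0 0;0 0 1 0 0 0;0 0 1 0 0 0;0 0 1 0 0 0;0 0 0.8 0 0 0;0 0 0 0 0 0"
}}

```text
time_s: 4.95
position: [0.5035, -0.2859, 0.0508]
orientation: [[-0.972, 0.237, -0.005], [0.237, 0.972, 0.002], [0.005, 0.001, -1.0]]
contact_force: [-0.8, 0.3, -0.7]
grip_width: 0.0221
gripper_force: 29.9
```

{"fn": "carry_out", "kwargs": {
  "steps": "0 0 0 0 0 0;0 0 0 0 0 0;0 0 0 0 0 0;0 0 -1 0 0 0;0 0 -1 0 0 0;0 0 -1 0 0 0;0 0 -1 0 0 0;0 0 0 0 0 0",
  "jaw": -0.06
}}

```text
time_s: 5.62
position: [0.5077, -0.2888, 0.16]
orientation: [[-0.971, 0.237, 0.007], [0.237, 0.971, -0.002], [-0.008, -0.0, -1.0]]
contact_force: [1.0, 0.2, 0.6]
grip_width: 0.044
gripper_force: 0.0
```

```bash
python3 - <<'E'
from h import *
from cell import camera
c=camera('top');pickle.dump(c,open('t2.pkl','wb'));cv2.imwrite('pics/t2.png',cv2.resize(c['frame'][130:330,290:590],None,fx=2.5,fy=2.5))
plan((.479,-.0795,.10),76.3)
E
```

```text
t 5.67 pos [ 0.5072 -0.2881  0.1578] turn [ 0.    0.06 -0.  ] shift [3.07 7.84 2.31] F [-0.2 -0.3 -0.2] w 0.0446
```

View pics/t2.png

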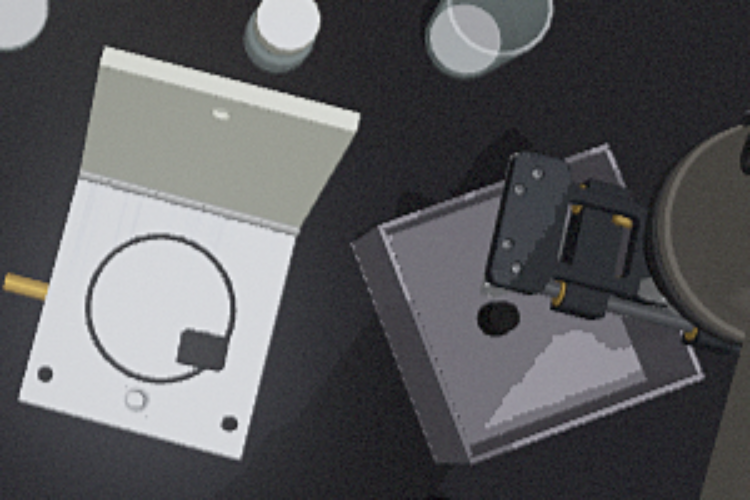

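The stopper lies on the waste box floor (498,317 in the crop) and the offcut is untouched on the cell at (203,350).

{"fn": "carry_out", "kwargs": {
  "steps": "0.8 1 0 0 0 0;0.8 1 0 0 0 0;0.8 1 0 0 0 0;0.67 1 0 0 0 0;0 1 0.3 0 0 0;0 1 0.5 0 0 0;0 1 0.75 0 0 0;0 0.8 0.75 0 0 0"
}}

```text
time_s: 6.33
position: [0.4778, -0.0777, 0.0967]
orientation: [[-0.972, 0.236, 0.002], [0.236, 0.972, 0.001], [-0.002, 0.001, -1.0]]
contact_force: [1.7, 0.2, -0.6]
grip_width: 0.0441
gripper_force: 0.0
```

{"fn": "carry_out", "kwargs": {
  "steps": "0 0 0.5 0 0 0;0 0 0 0 0 0;0 0 0 0 0 0"
}}

```text
time_s: 6.58
position: [0.4766, -0.0801, 0.0841]
orientation: [[-0.971, 0.237, -0.001], [0.237, 0.971, -0.0], [0.001, -0.001, -1.0]]
contact_force: [-0.9, -0.3, -0.6]
grip_width: 0.0444
gripper_force: 0.0
```

```bash
python3 - <<'E'
from h import *
plan((.479,-.0805,.043),76.3)
E
```

```text
t 6.58 pos [ 0.4766 -0.0801  0.0841] turn [-0.01 -0.01 -0.  ] shift [-0.1   0.01  1.65] F [-0.9 -0.3 -0.6] w 0.0444
```

{"fn": "carry_out", "kwargs": {
  "steps": "-0.1 0 0.5 0 0 0;0 0 0.6 0 0 0;0 0 0.55 0 0 0;0 0 0 0 0 0;0 0 0 0 0 0",
  "jaw": 0.15
}}

```text
time_s: 7.0
position: [0.4795, -0.0812, 0.0437]
orientation: [[-0.971, 0.238, -0.0], [0.238, 0.971, -0.0], [0.0, -0.0, -1.0]]
contact_force: [-0.4, -0.0, 0.1]
grip_width: 0.054
gripper_force: 0.0
```

{"fn": "carry_out", "kwargs": {
  "steps": "0 0 0 0 0 0;0 0 0 0 0 0;0 0 0 0 0 0;0 0 0 0 0 0;0 0 -0.5 0 0 0;0 0 -1 0 0 0;0 0 -1 0 0 0;0 0 -1 0 0 0",
  "jaw": -1
}}

```text
time_s: 7.67
position: [0.4792, -0.0806, 0.1316]
orientation: [[-0.971, 0.237, -0.001], [0.237, 0.971, -0.0], [0.0, -0.0, -1.0]]
contact_force: [0.0, 0.5, -0.8]
grip_width: 0.0299
gripper_force: 30.0
```

```bash
python3 - <<'E'
from h import *
plan((.505,-.288,.15))
E
```

```text
t 7.67 pos [ 0.4792 -0.0806  0.1316] turn [0. 0. 0.] shift [-2.97 -7.82 -0.73] F [ 0.   0.5 -0.8] w 0.0299
```

{"fn": "carry_out", "kwargs": {
  "steps": "0 -1 -0.7 0 0 0;0 -1 0 0 0 0;0 -1 0 0 0 0;0 -1 0 0 0 0;-0.6 -1 0 0 0 0;-0.6 -1 0 0 0 0;-0.6 -1 0 0 0 0;-0.6 -0.8 0 0 0 0"
}}

```text
time_s: 8.33
position: [0.4916, -0.2861, 0.1483]
orientation: [[-0.971, 0.238, 0.0], [0.238, 0.971, -0.0], [-0.0, -0.0, -1.0]]
contact_force: [-0.4, -0.4, 0.2]
grip_width: 0.0298
gripper_force: 30.0
```

{"fn": "carry_out", "kwargs": {
  "steps": "-0.57 0 0 0 0 0;0 0 1 0 0 0;0 0 1 0 0 0;0 0 1 0 0 0;0 0 0.5 0 0 0;0 0 0 0 0 0"
}}

```text
time_s: 8.83
position: [0.504, -0.2867, 0.0583]
orientation: [[-0.972, 0.237, -0.004], [0.237, 0.972, 0.001], [0.004, 0.0, -1.0]]
contact_force: [0.2, 0.2, -0.3]
grip_width: 0.0298
gripper_force: 30.0
```

{"fn": "carry_out", "kwargs": {
  "steps": "0 0 0 0 0 0;0 0 0 0 0 0;0 0 0 0 0 0;0 0 -1 0 0 0;0 0 -1 0 0 0;0 0 -1 0 0 0;0 0 -1 0 0 0;0 0 -1 0 0 0",
  "jaw": 0
}}

```text
time_s: 9.5
position: [0.5056, -0.2875, 0.188]
orientation: [[-0.971, 0.237, 0.002], [0.237, 0.971, -0.0], [-0.002, 0.0, -1.0]]
contact_force: [-0.0, -0.3, -0.1]
grip_width: 0.0469
gripper_force: 0.0
```

{"fn": "carry_out", "kwargs": {
  "steps": "0 0 -1 0 0 0;0 0 -1 0 0 0;-0.5 0 -0.5 0 0 0;0 0 0 0 0 0",
  "jaw": -1
}}

```text
time_s: 9.83
position: [0.5203, -0.2911, 0.2523]
orientation: [[-0.972, 0.236, 0.006], [0.236, 0.972, -0.002], [-0.007, -0.0, -1.0]]
contact_force: [-1.3, 0.3, 0.3]
grip_width: 0.0238
gripper_force: 0.0
```

```bash
python3 - <<'E'
from h import *
from cell import camera
T=camera('top');S=camera('side');cv2.imwrite('pics/t3.png',np.hstack([cv2.resize(T['frame'][130:330,290:590],(450,300)),cv2.resize(S['frame'][140:460,200:500],(320,300))]))
plan((.672,-.096,.25),76.3)
print('jar',ray(T,404,133,.055),'beaker',ray(T,490,132,.085))
E
```

```text
t 9.93 pos [ 0.5178 -0.2904  0.2487] turn [0.   0.01 0.  ] shift [-4.15  9.02 -0.05] F [-0.9 -0.3  0.5] w 0.0157
jar [ 0.70653354 -0.13709226  0.055     ] beaker [ 0.70137048 -0.27257506  0.085     ]
```

View pics/t3.png

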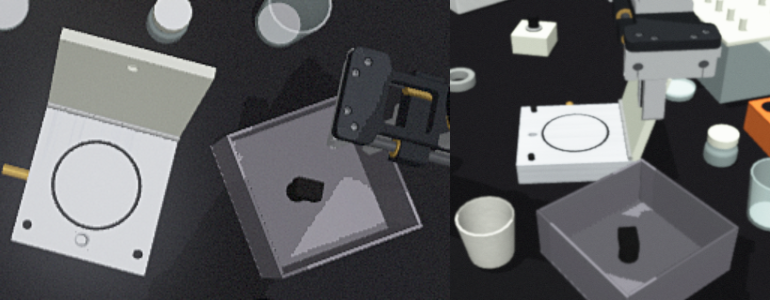

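Both rubber pieces lie in the waste box and the cell is clear. Next: behind the lid, then pull it forward.

{"fn": "carry_out", "kwargs": {
  "steps": "-1 0 0 0 0 0;-1 0.5 0 0 0 0;-1 1 0 0 0 0;-1 1 0 0 0 0;-0.15 1 0 0 0 0;0 1 0 0 0 0;0 1 0 0 0 0;0 1 0 0 0 0"
}}

```text
time_s: 10.6
position: [0.6562, -0.1561, 0.2468]
orientation: [[-0.971, 0.238, -0.002], [0.238, 0.971, -0.0], [0.002, -0.001, -1.0]]
contact_force: [0.3, 0.0, 0.5]
grip_width: 0.0003
gripper_force: 0.0
```

{"fn": "carry_out", "kwargs": {
  "steps": "0 1 0 0 0 0;0 1 0 0 0 0;0 0.5 0 0 0 0;0 0 0 0 0 0;0 0 1 0 0 0;0 0 1 0 0 0;0 0 1 0 0 0;0 0 0.8 0 0 0"
}}

```text
time_s: 11.27
position: [0.6703, -0.0981, 0.1509]
orientation: [[-0.971, 0.238, -0.002], [0.238, 0.971, -0.001], [0.001, -0.001, -1.0]]
contact_force: [0.6, 0.0, 0.1]
grip_width: 0.0004
gripper_force: 0.0
```

{"fn": "carry_out", "kwargs": {
  "steps": "0 0 0 0 0 0;0.5 0 0 0 0 0;0.4 0 0 0 0 0;0.4 0 0 0 0 0;0.4 0 0 0 0 0;0.4 0 0 0 0 0;0.4 0 0 0 0 0;0.4 0 0 0 0 0"
}}

```text
time_s: 11.93
position: [0.6005, -0.0789, 0.1534]
orientation: [[-0.972, 0.237, 0.001], [0.237, 0.972, 0.0], [-0.001, 0.0, -1.0]]
contact_force: [0.8, -0.7, 0.9]
grip_width: 0.0004
gripper_force: 0.4
```

```bash
python3 - <<'E'
from h import *
from cell import camera
S=camera('side');cv2.imwrite('pics/s4.png',cv2.resize(S['frame'][100:360,200:500],(600,520)))
plan((.55,-.066,.15),76.3)
E
```

```text
t 11.98 pos [ 0.5989 -0.0786  0.1532] turn [ 0.   -0.01 -0.  ] shift [2.02 0.03 0.13] F [ 0.6  0.1 -0.3] w 0.0005
```

View pics/s4.png

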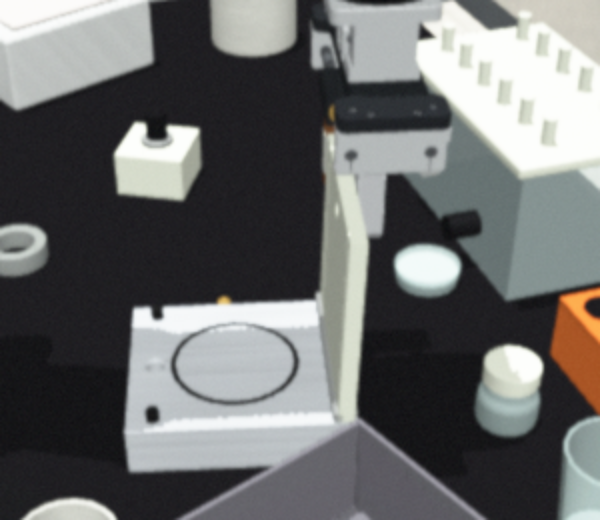

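The lid is nearly upright, with the finger behind it at (372,210). I'll keep pulling, then back off upward.

{"fn": "carry_out", "kwargs": {
  "steps": "0.4 0 0 0 0 0;0.4 0 0 0 0 0;0.4 0 0 0 0 0;0.4 0 0 0 0 0;0.4 0 0 0 0 0;0 0 0 0 0 0;0 0 0 0 0 0;0 0 -1 0 0 0"
}}

```text
time_s: 12.65
position: [0.5509, -0.0669, 0.1751]
orientation: [[-0.972, 0.236, -0.005], [0.236, 0.972, -0.001], [0.005, -0.002, -1.0]]
contact_force: [-0.6, 0.4, -0.8]
grip_width: 0.0006
gripper_force: 0.0
```

```bash
python3 - <<'E'
from h import *
plan((.523,.3045,.15),76.3)
E
```

```text
t 12.65 pos [ 0.5509 -0.0669  0.1751] turn [-0.02 -0.05  0.01] shift [ 4.6  14.17  1.  ] F [-0.6  0.4 -0.8] w 0.0006
```

{"fn": "carry_out", "kwargs": {
  "steps": "0 1 -0.5 0 0 0;0 1 0 0 0 0;0.2 1 0 0 0 0;0.4 1 0 0 0 0;0.4 1 0 0 0 0;0.4 1 0 0 0 0;0.4 1 0 0 0 0;0.4 1 0 0 0 0",
  "jaw": 0.06
}}

```text
time_s: 13.32
position: [0.5468, 0.1413, 0.1905]
orientation: [[-0.971, 0.237, 0.0], [0.237, 0.971, -0.0], [-0.0, -0.0, -1.0]]
contact_force: [0.1, 0.7, -1.1]
grip_width: 0.0489
gripper_force: 0.0
```

{"fn": "carry_out", "kwargs": {
  "steps": "0.4 1 0 0 0 0;0.4 1 0 0 0 0;0.4 1 0.3 0 0 0;0.4 1 0.7 0 0 0;0.4 1 1 0 0 0;0.4 1 1 0 0 0;0 0.15 0 0 0 0;0 0 0 0 0 0"
}}

```text
time_s: 13.98
position: [0.524, 0.3052, 0.1139]
orientation: [[-0.972, 0.234, -0.002], [0.234, 0.972, -0.002], [0.002, -0.002, -1.0]]
contact_force: [0.1, -0.6, -0.5]
grip_width: 0.0497
gripper_force: 0.0
```

```bash
python3 - <<'E'
from h import *
from cell import camera
S=camera('side');T=camera('top');pickle.dump((T,S),open('c5.pkl','wb'));cv2.imwrite('pics/s5.png',np.hstack([cv2.resize(S['frame'][60:340,200:440],(420,490)),cv2.resize(T['frame'][180:320,280:400],(360,490)[:2])]))
plan((.523,.3045,.054),76.3)
E
```

```text
t 14.08 pos [0.5256 0.3028 0.1158] turn [-0.    0.01 -0.01] shift [0.12 0.04 2.47] F [ 0.7 -0.  -0.2] w 0.0495
```

View pics/s5.png

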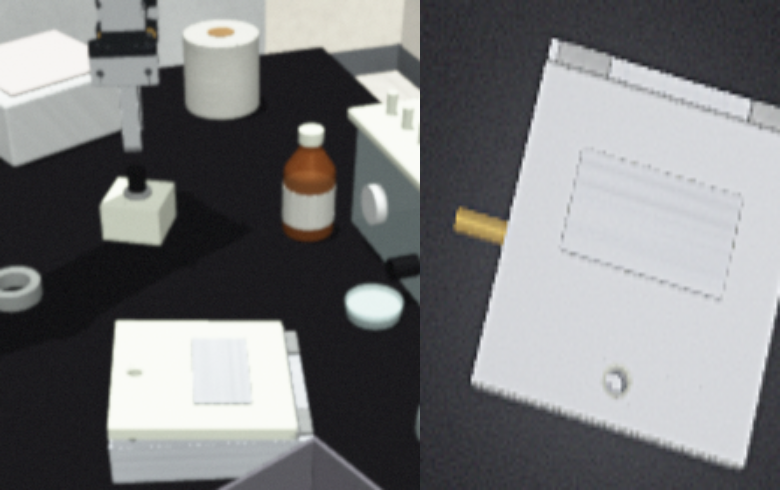

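The lid rests closed on its lifters, with its hole at about px (345,289). The gripper is above the pin.

{"fn": "carry_out", "kwargs": {
  "steps": "0.08 0.03 0.6 0 0 0;0 0 0.7 0 0 0;0 0 0.7 0 0 0;0 0 0.45 0 0 0;0 0 0 0 0 0;0 0 0 0 0 0"
}}

```text
time_s: 14.58
position: [0.5236, 0.304, 0.0548]
orientation: [[-0.971, 0.238, 0.0], [0.238, 0.971, -0.0], [-0.0, -0.0, -1.0]]
contact_force: [-0.6, 0.6, 0.7]
grip_width: 0.0499
gripper_force: 0.0
```

```bash
python3 - <<'E'
from h import *
plan((.523,.3045,.054),76.3)
T,S=pickle.load(open('c5.pkl','rb'))
for z in(.053,.061):print(ray(T,345,289,z),ray(S,200+134.5/1.75,60+372.5/1.75,z))
f=T['frame'][270:305,330:360].max(2);m=(f<f.max()-30)
g=cv2.GaussianBlur(T['frame'],(3,3),0).max(2)[280:300,335:356];print(g)
E
```

```text
t 14.58 pos [0.5236 0.304  0.0548] turn [-0.    0.   -0.01] shift [0.03 0.02 0.03] F [-0.6  0.6  0.7] w 0.0499
[ 0.44487309 -0.04038415  0.053     ] [ 0.44686226 -0.03139674  0.053     ]
[ 0.44457961 -0.03993817  0.061     ] [ 0.44527108 -0.04130709  0.061     ]
[[218 219 218 219 219 219 219 219 219 219 219 219 219 219 218 218 218 219
  219 219 219]
 [219 219 218 218 219 218 218 219 220 219 219 219 219 219 218 219 219 219
  219 219 219]
 [218 218 218 218 219 218 217 219 220 219 218 219 219 219 219 219 220 219
  219 219 219]
 [218 218 218 219 220 219 218 218 216 213 212 214 216 218 220 220 219 219
  219 219 219]
 [219 218 219 220 220 219 217 212 208 203 199 201 206 212 218 220 219 218
  219 219 219]
 [218 218 218 219 220 218 211 203 190 177 169 172 186 201 211 217 219 219
  219 219 219]
 [218 218 218 219 220 214 206 197 184 170 158 153 163 183 202 212 218 219
  219 219 219]
 [218 218 219 219 219 210 203 204 206 201 189 168 154 166 193 209 217 219
  219 219 218]
 [218 218 219 219 217 206 200 207 217 220 219 194 157 153 183 205 216 220
  219 219 219]
 [218 218 219 219 217 205 195 193 20
[... 243 characters left out ...]
9 219 219 219 212 200 189 183 181 179 177 190 208 218 219 219
  218 218 218]
 [218 218 219 218 219 220 218 212 203 193 188 193 200 208 218 220 219 218
  218 218 218]
 [218 219 219 218 218 219 219 218 215 209 206 210 214 217 219 219 219 218
  218 219 219]
 [218 218 219 219 219 219 219 219 218 218 218 219 219 218 216 218 219 219
  218 218 219]
 [219 218 218 218 218 219 219 218 218 218 219 219 219 217 217 218 219 219
  218 218 219]
 [218 219 220 219 219 219 219 219 218 218 218 219 219 218 218 219 219 218
  218 218 218]
 [208 212 215 218 221 221 220 220 219 219 218 219 218 218 218 219 218 218
  219 218 218]
 [179 186 193 204 213 214 214 218 221 221 220 219 219 218 218 218 218 218
  218 218 219]]
```

{"fn": "carry_out", "kwargs": {
  "steps": "0 0 0 0 0 0;0 0 0 0 0 0;0 0 0 0 0 0;0 0 0 0 0 0;0 0 0 0 0 0;0 0 -0.5 0 0 0;0 0 -1 0 0 0;0 0 -1 0 0 0",
  "jaw": -1
}}

```text
time_s: 15.25
position: [0.5227, 0.3044, 0.1177]
orientation: [[-0.972, 0.237, -0.001], [0.237, 0.972, -0.001], [0.001, -0.001, -1.0]]
contact_force: [0.2, -0.0, -1.5]
grip_width: 0.0215
gripper_force: 30.0
```

{"fn": "carry_out", "kwargs": {
  "steps": "0 0 -1 0 0 0;0 0 -0.4 0 0 0;0 0 0 0 0 0;0 0 0 0 0 0"
}}

```text
time_s: 15.58
position: [0.523, 0.3049, 0.152]
orientation: [[-0.972, 0.237, 0.0], [0.237, 0.972, 0.001], [-0.0, 0.001, -1.0]]
contact_force: [-0.4, -0.9, -0.8]
grip_width: 0.0211
gripper_force: 30.0
```

```bash
python3 - <<'E'
from h import *
plan((.4448,-.0408,.14),76.3)
E
```

```text
t 15.58 pos [0.523  0.3049 0.152 ] turn [0.01 0.   0.  ] shift [ -0.24 -14.18   0.48] F [-0.4 -0.9 -0.8] w 0.0211
```

{"fn": "carry_out", "kwargs": {
  "steps": "0 -1 0 0 0 0;0 -1 0 0 0 0;0 -1 0 0 0 0;0 -1 0 0 0 0;0 -1 0 0 0 0;0 -1 0 0 0 0;0 -1 0 0 0 0;0 -1 0 0 0 0"
}}

```text
time_s: 16.25
position: [0.4743, 0.1091, 0.1505]
orientation: [[-0.972, 0.237, -0.002], [0.237, 0.972, -0.001], [0.002, -0.002, -1.0]]
contact_force: [-0.2, 0.6, -0.4]
grip_width: 0.0209
gripper_force: 30.0
```

{"fn": "carry_out", "kwargs": {
  "steps": "0 -1 0 0 0 0;0 -1 0 0 0 0;0 -1 0 0 0 0;0 -1 0 0 0 0;-0.24 -1 0.2 0 0 0;0 -0.9 0.2 0 0 0;0 -0.28 0.3 0 0 0;0 0 0 0 0 0"
}}

```text
time_s: 16.92
position: [0.443, -0.0429, 0.1325]
orientation: [[-0.971, 0.24, -0.003], [0.24, 0.971, -0.001], [0.003, -0.002, -1.0]]
contact_force: [0.2, 0.5, -1.6]
grip_width: 0.0213
gripper_force: 30.0
```

{"fn": "carry_out", "kwargs": {
  "steps": "0 0 0 0 0 0;0 0 0 0 0 0;0 0 0 0 0 0"
}}

```text
time_s: 17.17
position: [0.4451, -0.0402, 0.1342]
orientation: [[-0.972, 0.236, -0.0], [0.236, 0.972, -0.0], [0.0, -0.0, -1.0]]
contact_force: [0.1, 0.5, -1.3]
grip_width: 0.0213
gripper_force: 30.0
```

```bash
python3 - <<'E'
from h import *
from cell import camera
S=camera('side');pickle.dump(S,open('s6.pkl','wb'));cv2.imwrite('pics/s6.png',cv2.resize(S['frame'][190:300,230:340],(660,600),interpolation=2))
plan((.4448,-.0408,.085),76.3)
o=(.4448,-.0408)
for z in(.061,.089): print(z,[np.round(S['fx']*p[0]/p[2]+S['cx'],1) for p in[S['R']@np.array([*o,z])+S['t']]],[np.round(S['fy']*p[1]/p[2]+S['cy'],1) for p in[S['R']@np.array([*o,z])+S['t']]])
E
```

```text
t 17.22 pos [ 0.4451 -0.0402  0.1343] turn [0.   0.   0.01] shift [ 0.01 -0.03  1.97] F [-0.2  0.7 -0.8] w 0.0214
0.061 [np.float64(276.5)] [np.float64(272.7)]
0.089 [np.float64(275.2)] [np.float64(258.2)]
```

View pics/s6.png

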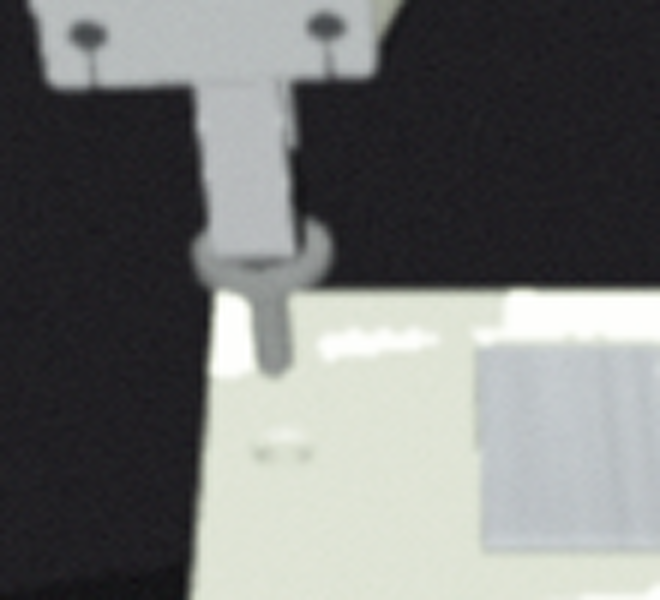

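The pin's end is at px (275.8,257) and the hole at (277.2,272). A plumb pin would project to u≈276.9 at the hole, so they line up within 1 mm and the shank is upright. Lowering in stages with force checks.

{"fn": "carry_out", "kwargs": {
  "steps": "0 -0.02 0.4 0 0 0;0 0 0.4 0 0 0;0 0 0.2 0 0 0;0 0 0.15 0 0 0;0 0 0.1 0 0 0;0 0 0.1 0 0 0;0 0 0 0 0 0;0 0 0 0 0 0"
}}

```text
time_s: 17.88
position: [0.4449, -0.0414, 0.1005]
orientation: [[-0.972, 0.237, 0.0], [0.237, 0.972, 0.0], [-0.0, 0.0, -1.0]]
contact_force: [0.8, 1.9, -1.8]
grip_width: 0.0213
gripper_force: 30.0
```

```bash
python3 - <<'E'
from h import *
plan((.4448,-.0408,.09),76.3)
from cell import observe;print(observe()['wrist_torque'])
E
```

```text
t 17.88 pos [ 0.4449 -0.0414  0.1005] turn [ 0.  0. -0.] shift [0.01 0.02 0.42] F [ 0.8  1.9 -1.8] w 0.0213
[ 0.66674756 -0.18982054 -0.00485933]
```

{"fn": "carry_out", "kwargs": {
  "steps": "0 0.04 0.1 0 0 0;0 0 0.1 0 0 0;0 0 0.1 0 0 0;0 0 0.1 0 0 0;0 0 0 0 0 0;0 0 0 0 0 0"
}}

```text
time_s: 18.38
position: [0.4448, -0.0407, 0.0903]
orientation: [[-0.971, 0.237, -0.0], [0.237, 0.971, -0.0], [0.0, -0.0, -1.0]]
contact_force: [0.0, 0.4, -0.7]
grip_width: 0.0214
gripper_force: 30.0
```

{"fn": "carry_out", "kwargs": {
  "steps": "0 0 0.1 0 0 0;0 0 0.1 0 0 0;0 0 0.1 0 0 0;0 0 0.1 0 0 0;0 0 0 0 0 0;0 0 0 0 0 0"
}}

```text
time_s: 18.88
position: [0.4448, -0.0407, 0.0803]
orientation: [[-0.972, 0.237, -0.0], [0.237, 0.972, -0.0], [0.0, -0.0, -1.0]]
contact_force: [0.6, -0.9, -0.1]
grip_width: 0.0215
gripper_force: 30.0
```

```bash
python3 - <<'E'
from h import *
plan((.4448,-.0408,.072),76.3)
E
```

```text
t 18.88 pos [ 0.4448 -0.0407  0.0803] turn [-0. -0. -0.] shift [-0.   -0.01  0.33] F [ 0.6 -0.9 -0.1] w 0.0215
```

{"fn": "carry_out", "kwargs": {
  "steps": "0 0 0.1 0 0 0;0 0 0.1 0 0 0;0 0 0.1 0 0 0;0 0 0 0 0 0;0 0 0 0 0 0"
}}

```text
time_s: 19.3
position: [0.4448, -0.0406, 0.0728]
orientation: [[-0.972, 0.237, -0.001], [0.237, 0.972, -0.0], [0.0, -0.0, -1.0]]
contact_force: [-0.1, -0.2, -0.4]
grip_width: 0.0214
gripper_force: 30.0
```

{"fn": "carry_out", "kwargs": {
  "steps": "0 0 0.06 0 0 0;0 0 0.06 0 0 0;0 0 0 0 0 0;0 0 0 0 0 0;0 0 0 0 0 0"
}}

```text
time_s: 19.72
position: [0.445, -0.0406, 0.07]
orientation: [[-0.972, 0.237, -0.0], [0.237, 0.972, -0.0], [0.0, -0.0, -1.0]]
contact_force: [0.2, -0.1, 0.7]
grip_width: 0.0213
gripper_force: 30.0
```

{"fn": "carry_out", "kwargs": {
  "steps": "0 0 0.06 0 0 0;0 0 0.06 0 0 0;0 0 0 0 0 0;0 0 0 0 0 0;0 0 0 0 0 0"
}}

```text
time_s: 20.13
position: [0.4449, -0.0405, 0.067]
orientation: [[-0.972, 0.237, -0.0], [0.237, 0.972, 0.0], [0.0, -0.0, -1.0]]
contact_force: [-0.9, 1.3, 2.8]
grip_width: 0.0209
gripper_force: 30.0
```

Contact with the springs has started. Continuing to the hard stop.

{"fn": "carry_out", "kwargs": {
  "steps": "0 0 0.06 0 0 0;0 0 0.06 0 0 0;0 0 0 0 0 0;0 0 0 0 0 0;0 0 0 0 0 0"
}}

```text
time_s: 20.55
position: [0.4448, -0.0405, 0.0639]
orientation: [[-0.972, 0.237, -0.0], [0.237, 0.972, 0.0], [0.0, -0.0, -1.0]]
contact_force: [-3.3, 1.5, 5.0]
grip_width: 0.0215
gripper_force: 30.0
```

{"fn": "carry_out", "kwargs": {
  "steps": "0 0 0.04 0 0 0;0 0 0.04 0 0 0;0 0 0 0 0 0;0 0 0 0 0 0;0 0 0 0 0 0"
}}

```text
time_s: 20.97
position: [0.4449, -0.0406, 0.0626]
orientation: [[-0.971, 0.237, -0.0], [0.237, 0.971, 0.001], [0.0, 0.001, -1.0]]
contact_force: [-8.8, 1.2, 26.3]
grip_width: 0.0213
gripper_force: 30.0
```

{"fn": "carry_out", "kwargs": {
  "steps": "0.04 0 0 0 0 0;0 0 0 0 0 0;0 0 0 0 0 0;0 0 0 0 0 0"
}}

```text
time_s: 21.3
position: [0.4449, -0.0405, 0.0627]
orientation: [[-0.971, 0.237, 0.002], [0.237, 0.971, 0.0], [-0.001, 0.001, -1.0]]
contact_force: [-3.9, -0.8, 19.3]
grip_width: 0.0215
gripper_force: 30.0
```

```bash
python3 - <<'E'
from h import *
from cell import camera
plan((.4448,-.0408,.0626),76.3)
S=camera('side');S0=pickle.load(open('s6.pkl','rb'))
# lid height profile along cell x from the side depth map, before / now
c=np.array([.4447,-.0405]);ex=np.array([.971,-.237]);ey=np.array([.237,.971])
def pts(C):
    v,u=np.mgrid[0:480,0:640];Z=C['z_map'];k=Z>0
    X=np.c_[(u[k]-C['cx'])/C['fx']*Z[k],(v[k]-C['cy'])/C['fy']*Z[k],Z[k]]
    return (X-C['t'])@C['R']
for C in(S0,S):
    P=pts(C);d=P[:,:2]-c;a=d@ex;b=d@ey;k=(b>-.065)&(b<-.025)&(P[:,2]>.03)&(P[:,2]<.08)
    k&=(a>-.012)&(a<.125);f=np.polyfit(a[k],P[k,2],1);print('slope',f[0],'z at hole',f[1],k.sum())
E
```

```text
t 21.3 pos [ 0.4449 -0.0405  0.0627] turn [ 0.01  0.01 -0.  ] shift [-0.   -0.01  0.  ] F [-3.9 -0.8 19.3] w 0.0215
slope -0.04667813319459309 z at hole 0.061209914065302025 1725
slope 0.009391811279889433 z at hole 0.05355001753406755 1703
```

{"fn": "carry_out", "kwargs": {
  "steps": "0 0 0 0 0 0;0 0 0 0 0 0;0 0 0 0 0 0;0 0 0 0 0 0;0 0 0 0 0 0;0 0 0 0 0 0;0 0 0 0 0 0;0 0 0 0 0 0"
}}

```text
time_s: 22.02
position: [0.4448, -0.0405, 0.0627]
orientation: [[-0.971, 0.237, 0.001], [0.237, 0.971, 0.0], [-0.001, 0.001, -1.0]]
contact_force: [-5.6, -0.4, 19.3]
grip_width: 0.0216
gripper_force: 30.0
```

```bash
python3 -c "
from cell import observe,hand_in
s=observe();print(s['contact_force'],s['position'])
if 10<s['contact_force'][2]<32: print(hand_in())"
```

```text
[-5.58319865 -0.40061209 19.31809827] [ 0.44484809 -0.04050692  0.06266552]
the job is handed in; nothing more can be done
None
```

The job is handed in at about 22 s: stopper and offcut in the waste box, lid folded down, pin pushed through both halves and still held down at about 19 N, with the depth map showing the lid fully shut.

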